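# Twist-lock a stop into the carving bed

## Task

Set up the carving bed for the next blank: drop the stop with the red grip into the bed's slot at the yellow band, with its foot lengthwise in the slot and the flange down on the bed, then twist it a quarter turn, either way, so that its foot locks crosswise under the slot's lips, and let go. Leave the stop with the blue grip standing where it is.

Things in the scene. Friction and masses are not known exactly. Their poses are not given: they have to be found in the camera images.
- red_stop: Loose upright stop, about 0.3 kg. From below: steel T-foot 56 (along x) x 18 (y), 10 mm high; shank 24 mm across, 13 mm long; dark flange 60 mm across, 23 to 29 mm above origin; red wing grip 50 mm long (x, parallel to foot), 18 mm thick (y), 29 to 69 mm above origin. Origin: centre of the foot's underside; z up. Seated in the bed it lies 10 mm above the bed's origin and turns freely.
- blue_stop: A second stop of the same shape and size with a blue grip, standing loose on the bench; a bystander. Origin: centre of the foot's underside; z up, x along its foot and grip.
- bed: Fixed wooden bed 300 (x) x 120 mm, top 33 mm above bench. T-slot 34 mm wide along its middle (x), open above, ends closed; under the 8 mm lips it is 72 mm wide, floor at 6 mm. A seated stop's foot is 5 mm clear below the lips. Yellow band 40 mm wide across the middle; dark fence 24 mm high on the +x end, 124 mm from the centre. Origin: underside, straight below the middle of band and slot; z up.
Things that resemble listed ones, but are neither listed nor needed, are in the scene too. Leave any white look-alike of the red_stop alone.

How it is judged (in metres and radians):
On the way, in this order (a step that is already met when the one before it is completed fails the run):
1. the red stop is down in the slot at the yellow band, with its foot lengthwise in the slot (horizontal distance between red_stop and bed below 0.022 m and z of red_stop in the frame of bed below 0.0155 m and angle between the x axis of red_stop and the x axis of bed, either way round below 0.35 rad), for 0.1 s.
2. the red stop is turned a quarter turn in the slot, its foot crosswise under the lips (horizontal distance between red_stop and bed below 0.022 m and z of red_stop in the frame of bed below 0.0155 m and angle between the x axis of red_stop and the y axis of bed, either way round below 0.3 rad), for 0.1 s.
At the end, for the whole second after the job is handed in: The red stop rests still, upright, flange on the bed (origin 7 to 13 mm above the bed's), within 22 mm of the yellow band's middle, its foot square across the slot within 0.3 rad; the blue stop still stands within 30 mm of its start (horizontal distance between red_stop and bed below 0.022 m and z of red_stop in the frame of bed between 0.007 and 0.013 m and angle between red_stop's own z axis and vertical below 0.1 rad and angle between the x axis of red_stop and the y axis of bed, either way round below 0.3 rad and linear speed of red_stop below 0.02 m/s and angular speed of red_stop below 0.2 rad/s and distance of blue_stop from where it was at the start of the episode below 0.03 m and angle between blue_stop's own z axis and vertical below 0.2 rad); the robot touches nothing.
It fails at once if the blue stop is moved by more than 30 mm (distance of blue_stop from where it was at the start of the episode above 0.03 m).
It also fails if it takes over 42 s, if anything falls off the work surface, if the arm or the gripper's body presses on something with over 40 N, if the wrist force passes 120 N, or if a joint passes its speed limit or range.

## Robot

A 6-joint arm with a two-finger parallel gripper is mounted at the origin on the work surface. World frame = base frame: x ahead of the robot, y to its left, z up, the work surface at z = 0. Lengths are in mm, angles in rad, forces in N, time in s.
With the tool pointing down it reaches from about 275 to 1000 mm from the base axis. Payload 8.4 kg.
Tool frame: the origin (TCP) lies midway between the tips of the shut fingers; the grasp point (between the pads) lies 19 mm behind it (r.grip_point_offset is the distance from the TCP to the grasp point, in mm); z points along the fingers, y is the line along which they close (so a half turn about z gives the same grasp; the last joint's range is limited). The gripper opens to 85 mm and grips with 20 to 120 N. Pads are 22 mm wide; open, the fingers measure 114 mm over their backs; the gripper's body (76 mm by 85 mm) begins 54 mm behind the grasp point. The pads swing forward as they close: fully open they stand 13 mm farther back than shut.
Start: joints at [-0.002, 0.353, 1.633, -0, 1.155, -0.002], TCP at [625.002, -0, 231.281] pointing down, gripper open.
Joint ranges: [-2.63, 2.63], [-0.92, 2.1], [0.06, 2.66], [-1.3, 4.44], [0, 2.69], [-3.02, 3.02]. Speed limits (rad/s): [2.22, 2.22, 2.79, 3.14, 3.14, 3.14].

## Interface

Orientations are given as [roll, pitch, yaw] about the fixed x, y, z axes, in that order (R = Rz(yaw) Ry(pitch) Rx(roll)).
In Python, from rig import r gives the robot as it stands. The module is installed in compiled form; this text tells all that it offers.
- The arm moves only by the shell command python3 -m creep 'ROWS' [FORCE]. ROWS is text: rows parted by semicolons, each of 7 numbers parted by spaces: the turn, a rotation vector about the tool's x, y, z in degrees, then the shift along the tool's x, y, z in m, then the closure in counts, from 0 (fully open) to 255 (shut). A call has 1 to 8 rows; each row is the pose to reach, as a shift and turn from the pose commanded when the call began, along the tool's axes at that moment; what a row does not reach only later rows make up. A row lasts 1/8 s, in which the tool goes at most 62.5 mm and 10.7 degrees, less where a joint would pass 70% of its speed; a pose out of reach is approached as far as the arm can. A call with a gripper value outside its range is refused whole. The fingers move at their own pace and stop on an object; FORCE is the grip in N (left out, the last holds). Time passes only in rows, so rows that repeat a pose let the fingers close. It gives the time, the measured TCP pose, the force, the opening and the grip force at its end, in the units of the state.
- r.sense(): the state, without advancing time (a new reading comes with each control period).
- r.grab_frame(name): name is "scene" or "side" or "wrist"; returns a dict with "img" (480x640x3 uint8, red, green, blue), "range_z" (480x640 float32, mm along the optical axis (not along the pixel's ray), 0 where there is no reading), "K" (3x3 intrinsics, pixels), "D" ([k1, k2, p1, p2, k3] as OpenCV has them; the pictures are not rectified), "world_from_camera" (4x4, takes a point from camera to world coordinates). Camera axes: x right, y up, looking along -z (the intrinsics and any distortion apply to the point x, -y, -z); pixel columns grow to the right and rows downward; lengths in mm; the calibration is good to about 2 mm. A picture is of the moment at which its call begins.
- r.sign_off(): hands the job in; it is judged then, once.
The state is a dict: "clock": time; "qpos": joint angles; "qvel": joint speeds; "joint_efforts": joint torques, N m; "eef_pos": TCP position; "tcp_rot": TCP orientation; "contact_force": force on the tool from outside, world axes, zero at the start; "wrist_torque": the same for the moment, N m; "opening": opening from 0.0 (shut) to 1.0 (fully open); "grasp_force": force on a finger pad.
Only numpy, scipy, OpenCV 4.12 (cv2) and the standard library are available. Lean on these libraries where they do the work, as an engineer would, in place of code of your own. Each camera call takes 0.05 s, during which the arm holds its last target. There are 200 camera calls.

## Working session

There is one attempt and no reset: what is moved stays moved. The work goes in short steps, Python scripts to look and compute and a shell command to move; the robot and the scene stay as the last step left them, time stands still between calls to the robot, and variables do not carry over. Pictures are saved under pics/ and viewed, at most 10 in all, crops included, and the job is handed in when it is done.

```bash
mkdir -p pics; cat > h.py <<'E'
import numpy as np, cv2, pickle
from rig import r
def grab(n,tag):
    f=r.grab_frame(n); pickle.dump(f,open(f'pics/{tag}.pkl','wb')); cv2.imwrite(f'pics/{tag}.png',f['img'][:,:,::-1]); return f
def load(tag): return pickle.load(open(f'pics/{tag}.pkl','rb'))
def world(f):
    """480x640x3 world points, nan where no depth"""
    v,u=np.mgrid[:480,:640]; p=np.stack([u,v],-1).reshape(-1,1,2).astype(float)
    n=cv2.undistortPoints(p,np.array(f['K'],float),np.array(f['D'],float)).reshape(480,640,2)
    z=f['range_z'].astype(float); z=np.where(z>0,z,np.nan)
    c=np.stack([n[...,0]*z,-n[...,1]*z,-z],-1); T=np.array(f['world_from_camera'])
    return c@T[:3,:3].T+T[:3,3]
E
python3 - <<'E'
from h import *
a=grab('scene','s0');b=grab('side','d0')
cv2.imwrite('pics/both0.png',cv2.resize(np.vstack([a['img'],b['img']])[:,:,::-1],(400,600),interpolation=cv2.INTER_AREA))
print(r.sense())
for f in(a,b):print(np.round(f['world_from_camera'],2).tolist())
E
```

```text
{'clock': 0.1, 'qpos': array([-2.40922002e-03,  3.53568773e-01,  1.63407047e+00,  9.54377349e-06,
        1.15517722e+00, -2.44430003e-03]), 'qvel': array([-0.00183699, -0.00354135, -0.00221001,  0.00258167,  0.00133349,
        0.00119772]), 'joint_efforts': array([ 4.27485766e-04, -6.06356549e+01, -3.42817569e+01, -7.40920814e-05,
        3.91241178e-03, -4.99377973e-05]), 'eef_pos': array([ 6.24574625e+02, -1.74402726e-03,  2.30638484e+02]), 'tcp_rot': array([-3.14036887e+00, -1.17178819e-05,  1.57082754e+00]), 'contact_force': array([ 0.17512215,  0.0157417 , -0.49445233]), 'wrist_torque': array([ 0.00174043, -0.05963694, -0.00830712]), 'grasp_force': 0.0, 'opening': 0.9982609738006478}
[[-0.86, -0.32, 0.41, 846.44], [0.52, -0.5, 0.69, 573.46], [-0.02, 0.8, 0.6, 477.7], [0.0, 0.0, 0.0, 1.0]]
[[-0.87, 0.27, -0.41, 167.47], [-0.49, -0.45, 0.75, 727.71], [0.02, 0.85, 0.52, 510.5], [0.0, 0.0, 0.0, 1.0]]
```

View pics/s0.png

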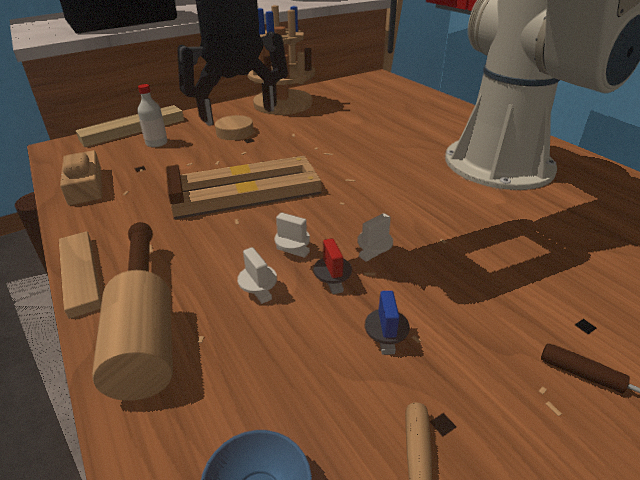

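View pics/d0.png

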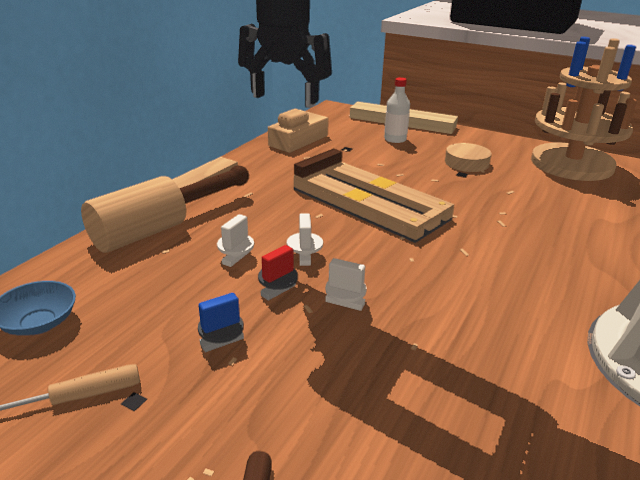

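The scene view shows the red stop at (333,262), and the side view has it at (278,268). Blue is at (388,318) in the scene view, with white and grey look-alikes beside red. The bed's yellow band is at (243,180) and the fence at (175,183).

```bash
python3 - <<'E'
from h import *
R=[];Y=[];W=[]
for t in('s0','d0'):
    f=load(t);P=world(f);h=cv2.cvtColor(f['img'],cv2.COLOR_RGB2HSV).astype(int);H,S,V=[h[...,i] for i in range(3)]
    z=P[...,2]; near=(P[...,0]<900)&(P[...,0]>200)&(abs(P[...,1])<600)
    def rep(n,m):
        p=P[m]; 
        if len(p)<5: print(t,n,len(p));return
        (c,s,a)=cv2.minAreaRect(p[:,:2].astype(np.float32)); print(t,n,len(p),'med',np.round(np.median(p,0),1),'rect',np.round(c,1),np.round(s,1),round(a,1),'z',np.round(np.percentile(p[:,2],[2,98]),1)); return p
    red=((H<6)|(H>174))&(S>170)&(V>60)&near&(z<90)&(z>25)
    # biggest connected comp
    def big(m):
        n,l,st,_=cv2.connectedComponentsWithStats(m.astype(np.uint8)); return l==1+np.argmax(st[1:,4])
    rd=big(red); rep('red',rd); rep('redtop',rd&(z>65))
    bl=big((H>105)&(H<130)&(S>150)&near&(z>25)&(z<90)); rep('blue',bl);rep('bluetop',bl&(z>65))
    ye=(H>22)&(H<32)&(S>180)&near&(z>25)&(z<40); rep('yel',ye)
    # bed top
    c=np.median(P[ye],0); d=np.hypot(P[...,0]-c[0],P[...,1]-c[1])
    bt=(abs(z-33)<4)&(d<175); bt=big(cv2.morphologyEx(bt.astype(np.uint8),cv2.MORPH_CLOSE,np.ones((9,9)))>0)&bt; rep('bedtop',bt)
    fe=(z>50)&(z<62)&(d<150); rep('fence',fe)
    # other objects near red
    c=np.median(P[rd],0); m=(np.hypot(P[...,0]-c[0],P[...,1]-c[1])<170)&(z>45)&(z<100)
    n,l,st,_=cv2.connectedComponentsWithStats(m.astype(np.uint8))
    for i in range(1,n):
        if st[i,4]>60: rep('obj px%s'%st[i,:2],l==i)
E
```

```text
s0 red 528 med [560.2 148.4  63.4] rect [553.3 137.1] [49.3 21.7] 74.4 z [33.3 69.6]
s0 redtop 251 med [556.3 138.4  68.2] rect [555.2 136.5] [49.3 17.7] 74.4 z [65.6 69.9]
s0 blue 354 med [557.4 272.5  68.1] rect [556.5 271.4] [48.2 17.7] 59.7 z [60.  69.5]
s0 bluetop 342 med [557.2 273.3  68.2] rect [556.4 271.5] [48.2 17.4] 59.7 z [66.3 69.5]
s0 yel 0
  return _methods._mean(a, axis=axis, dtype=dtype,
  ret = um.true_divide(
Traceback (most recent call last):
ValueError: attempt to get argmax of an empty sequence
```

```bash
cat > m.py <<'E'
from h import *
import sys
def rep(n,p):
    if len(p)<5: print(n,len(p));return
    q=p[:,:2].astype(np.float32); b=cv2.boxPoints(cv2.minAreaRect(q)); e=max(b[1]-b[0],b[2]-b[1],key=np.linalg.norm); s=sorted([np.linalg.norm(b[1]-b[0]),np.linalg.norm(b[2]-b[1])])
    print(n,len(p),'med',np.round(np.median(p,0),1),'rectc',np.round(b.mean(0),1),np.round(s,1),'long-axis deg',round(np.degrees(np.arctan2(e[1],e[0]))%180,1),'z',np.round(np.percentile(p[:,2],[2,98]),1))
def big(m):
    n,l,st,_=cv2.connectedComponentsWithStats(m.astype(np.uint8)); return l==1+np.argmax(st[1:,4]) if n>1 else m
E
python3 - <<'E'
from m import *
for t,u,v in(('s0',243,185),('d0',357,195)):
    f=load(t);P=world(f);h=cv2.cvtColor(f['img'],cv2.COLOR_RGB2HSV).astype(int);H,S,V=[h[...,i] for i in range(3)];z=P[...,2]
    print(t,'yellow sample',h[v,u],P[v,u].round(1))
    c=P[v,u]; d=np.hypot(P[...,0]-c[0],P[...,1]-c[1])
    ye=(H>=22)&(H<35)&(S>150)&(d<120)&(z>25)&(z<40); rep('yel',P[ye])
    bt=(abs(z-33)<4)&(d<200); rep('bedtop',P[bt])
    rep('fence',P[(z>52)&(z<62)&(d<160)])
    rd=big(((H<6)|(H>174))&(S>170)&(V>60)&(z<90)&(z>25)&(P[...,0]<800)&(P[...,0]>300)); rep('redtop',P[rd&(z>65)])
    c=np.median(P[rd],0); m=(np.hypot(P[...,0]-c[0],P[...,1]-c[1])<180)&(z>40)&(z<110)
    n,l,st,_=cv2.connectedComponentsWithStats(m.astype(np.uint8))
    for i in range(1,n):
        if st[i,4]>60: rep('obj px%s'%st[i,:2],P[l==i])
E
```

```text
s0 yellow sample [ 19 182 171] [ 566.9 -171.3   32.6]
yel 0
bedtop 3134 med [ 553.1 -183.8   32.7] rectc [ 576.1 -118.8] [288.9 299. ] long-axis deg 165.7 z [29.5 34.6]
fence 395 med [ 690.1 -219.6   57.2] rectc [ 688.3 -231.1] [ 26.2 121.7] long-axis deg 75.7 z [53.2 58.8]
redtop 251 med [556.3 138.4  68.2] rectc [555.2 136.5] [17.7 49.3] long-axis deg 74.4 z [65.6 69.9]
obj px[276 213] 570 med [571.1  37.6  60. ] rectc [568.9  31.9] [19.3 50.3] long-axis deg 121.7 z [41.  69.2]
obj px[362 213] 549 med [458.7 118.3  60.4] rectc [454.1 112.1] [19.6 50.5] long-axis deg 5.9 z [41.1 69.3]
obj px[323 238] 512 med [559.4 145.6  64.9] rectc [554.7 136. ] [18.2 50.8] long-axis deg 74.4 z [41.2 69.6]
obj px[244 248] 563 med [665.7 103.5  64.4] rectc [662.7  93.2] [18.9 51.9] long-axis deg 93.2 z [41.4 69.7]
obj px[379 291] 681 med [562.9 280.5  66.8] rectc [556.5 272.5] [18.6 50.8] long-axis deg 60.2 z [40.8 69.4]
d0 yellow sample [ 20 181 235] [ 564.7 -157.4   33.1]
yel 1
bedtop 3423 med [ 531.8 -182.4   32.1] rectc [ 575.9 -112.6] [300.4 300.4] long-axis deg 165.8 z [29.4 34.5]
fence 319 med [ 687.9 -216.7   55.8] rectc [ 688.2 -226.9] [ 30.1 119.1] long-axis deg 75.6 z [52.4 57.5]
redtop 256 med [551.8 140.1  68. ] rectc [553.2 138.3] [20.5 49.1] long-axis deg 74.1 z [65.2 69.7]
obj px[221 215] 561 med [654.9 101.8  59.2] rectc [662.2  95. ] [21.4 51.1] long-axis deg 90.3 z [40.8 69.4]
obj px[299 214] 338 med [559.6  49.3  65.4] rectc [566.5  34.6] [18.  51.5] long-axis deg 122.2 z [42.1 69.6]
obj px[262 245] 719 med [549.  144.   59.4] rectc [552.8 137.2] [20.5 51.5] long-axis deg 74.0 z [41.  69.4]
obj px[329 258] 802 med [449.5 119.9  59.6] rectc [451.9 113.9] [20.4 50.1] long-axis deg 7.4 z [41.  69.6]
obj px[199 293] 993 med [551.6 278.8  60.3] rectc [555.2 274. ] [21.2 50.4] long-axis deg 59.6 z [41.  69.5]
```

```bash
python3 - <<'E'
from m import *
a=np.radians(-14.3); ux=np.array([np.cos(a),np.sin(a)]); uy=np.array([-ux[1],ux[0]])
for t in('s0','d0'):
    f=load(t);P=world(f);h=cv2.cvtColor(f['img'],cv2.COLOR_RGB2HSV).astype(int);H,S,V=[h[...,i] for i in range(3)];z=P[...,2]
    c0=np.array([568,-198]); D=P[...,:2]-c0; X=D@ux; Y=D@uy
    box=(abs(X)<165)&(abs(Y)<75)
    bt=box&(z>29)&(z<37)&(X<115); rep('bedtop',P[bt]); print(' X',np.percentile(X[bt],[.5,99.5]).round(1),'Y',np.percentile(Y[bt],[.5,99.5]).round(1))
    ye=bt&(S>165)&(abs(X)<60)&(V>110); ye=cv2.morphologyEx(ye.astype(np.uint8),cv2.MORPH_OPEN,np.ones((3,3)))>0
    print(' yel n',ye.sum(),'X',np.percentile(X[ye],[3,50,97]).round(1),'Y',np.percentile(Y[ye],[2,98]).round(1))
    fl=box&(z>2)&(z<20)&(abs(X)<110)&(abs(Y)<30)
    # slot lip edges: top Y histogram
    hh,_=np.histogram(Y[bt],np.arange(-70,71,5)); print(hh)
    fe=box&(z>50)&(z<64); print('fenceX',np.percentile(X[fe],[2,98]).round(1),np.percentile(Y[fe],[2,98]).round(1))
    for s in(1,-1):
        e=bt&(Y*s>20); l=cv2.fitLine(P[e][:,:2].astype(np.float32),cv2.DIST_HUBER,0,.01,.01).ravel(); print('bar',np.degrees(np.arctan2(l[1],l[0])).round(2), np.median(Y[e]).round(1))
E
```

```text
bedtop 3053 med [ 549.9 -185.8   32.7] rectc [ 544.7 -195.5] [124.7 276.1] long-axis deg 165.7 z [29.6 34.4]
 X [-159.7  111.2] Y [-63.8  57.6]
 yel n 337 X [-30.5 -11.8   6. ] Y [-61.1  52.1]
[  3  99 125 134 139 142 147 137 149 255  34   9  11  13  10   8  59 149
 169 168 171 170 166 177 239 170   0   0]
fenceX [112.1 136.9] [-58.4  57.1]
bar -13.99 41.1
bar -13.89 -39.1
bedtop 3337 med [ 528.3 -184.2   32.1] rectc [ 544.  -193.6] [127.6 278.6] long-axis deg 165.8 z [29.5 34.4]
 X [-162.1  114. ] Y [-62.4  58.8]
 yel n 328 X [-28.8 -11.    7.2] Y [-59.7  51.6]
[  2  69 150 152 157 167 163 158 167 221 104  17  16  21  19  18  46 156
 159 187 194 181 180 183 213 233   4   0]
fenceX [110.6 136.1] [-57.1  58.3]
bar -14.18 41.2
bar -14.01 -39.8
```

```bash
python3 -m creep '0 0 3 .027 -.014 .018 100; 0 0 8 .068 -.035 .045 100; 0 0 13 .110 -.056 .072 100; 0 0 15.8 .137 -.070 .090 100; 0 0 15.8 .137 -.070 .090 100; 0 0 15.8 .137 -.070 .090 100' 60
python3 - <<'E'
from m import *
f=grab('wrist','w1');P=world(f);h=cv2.cvtColor(f['img'],cv2.COLOR_RGB2HSV).astype(int);H,S,V=[h[...,i] for i in range(3)];z=P[...,2]
rd=big(((H<6)|(H>174))&(S>150)&(V>50)&(z<90)&(z>25)); rep('red',P[rd]); rep('top',P[rd&(z>65)])
s=r.sense();print(s['eef_pos'],s['tcp_rot'],s['opening'],s['qpos'])
E
```

```text
clock: 0.85
eef_pos: [555.5, 136.7, 141.6]
tcp_rot: [3.141, 0.0, 1.296]
contact_force: [-0.1, -1.0, 0.3]
opening: 0.605
grasp_force: 0.0
red 2014 med [554.2 140.2  68.8] rectc [553.  135.8] [17.5 49.5] long-axis deg 74.8 z [40.3 70.3]
top 1788 med [553.5 137.4  68.9] rectc [553.  135.8] [17.5 49.5] long-axis deg 74.8 z [66.4 70.3]
[555.92501559 136.48153034 141.89257618] [ 3.14043430e+00 -3.60288505e-04  1.29528403e+00] 0.6077888920143752 [ 2.38274783e-01  3.73032586e-01  1.82763646e+00 -3.16492574e-04
  9.39737753e-01  5.13973871e-01]
```

View pics/w1.png

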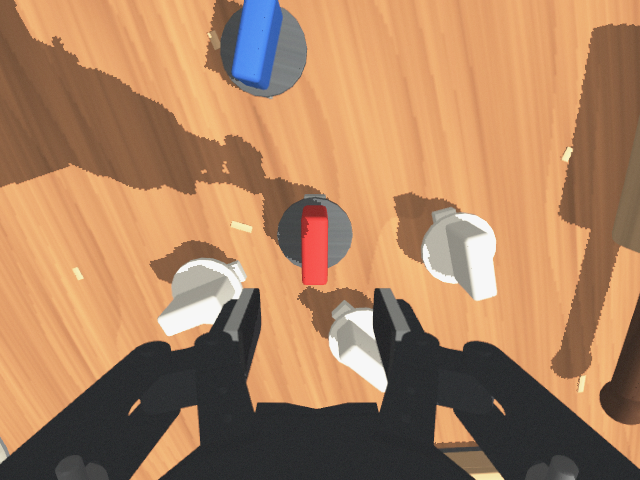

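The wrist view shows the red grip at (315,245), upright in the image and centred between the fingers. The white stops are clear of the fingers' paths. I'll descend and grip.

```bash
python3 -m creep '0 0 0 0 -.001 .03 100; 0 0 0 0 -.001 .065 100; 0 0 0 0 -.001 .09 100; 0 0 0 0 -.001 .105 100; 0 0 0 0 -.001 .105 100; 0 0 0 0 -.001 .105 100' 60; python3 -m creep '0 0 0 0 0 0 255; 0 0 0 0 0 0 255; 0 0 0 0 0 0 255; 0 0 0 0 0 0 255; 0 0 0 0 0 0 255; 0 0 0 0 0 0 255'
```

```text
clock: 1.65
eef_pos: [555.0, 137.2, 37.3]
tcp_rot: [3.14, -0.001, 1.295]
contact_force: [0.8, -0.1, -0.3]
opening: 0.608
grasp_force: 0.0
clock: 2.4
eef_pos: [554.5, 137.5, 37.2]
tcp_rot: [3.141, -0.001, 1.295]
contact_force: [-1.6, -0.5, 7.4]
opening: 0.202
grasp_force: 59.6
```

```bash
python3 -m creep '0 0 0 0 0 -.02 255; 0 0 0 0 0 -.05 255; 0 0 0 0 0 -.08 255; 0 0 0 0 0 -.10 255; 0 0 0 0 0 -.10 255'
python3 - <<'E'
from m import *
f=grab('wrist','w2');P=world(f);h=cv2.cvtColor(f['img'],cv2.COLOR_RGB2HSV).astype(int);H,S,V=[h[...,i] for i in range(3)];z=P[...,2]
rd=big(((H<6)|(H>174))&(S>150)&(V>50)&(z>80)); rep('red',P[rd]);
s=r.sense();print(s['eef_pos'],s['tcp_rot'],s['contact_force'])
# target shift in tool axes
R=cv2.Rodrigues(np.zeros(3))[0]
from scipy.spatial.transform import Rotation as Ro
M=Ro.from_euler('xyz',s['tcp_rot']).as_matrix(); print('shift',M.T@(np.array([556.2,-197.6,s['eef_pos'][2]])-s['eef_pos']))
print('yaw closing',np.degrees(np.arctan2(M[1,1],M[0,1])))
E
```

```text
clock: 3.02
eef_pos: [554.8, 137.5, 137.5]
tcp_rot: [3.139, -0.001, 1.295]
contact_force: [-0.2, -0.0, -4.6]
opening: 0.202
grasp_force: 59.3
red 6197 med [555.5 145.  169.1] rectc [553.5 135.8] [17.9 50. ] long-axis deg 74.1 z [137.3 170.5]
[554.00738679 137.28866795 136.3179338 ] [ 3.14100877e+00 -3.23889756e-04  1.29509796e+00] [ 0.4104537   0.02637559 -3.45878515]
shift [-3.21644818e+02  9.32729123e+01 -4.97167270e-02]
yaw closing -15.796363737177163
```

View pics/w2.png

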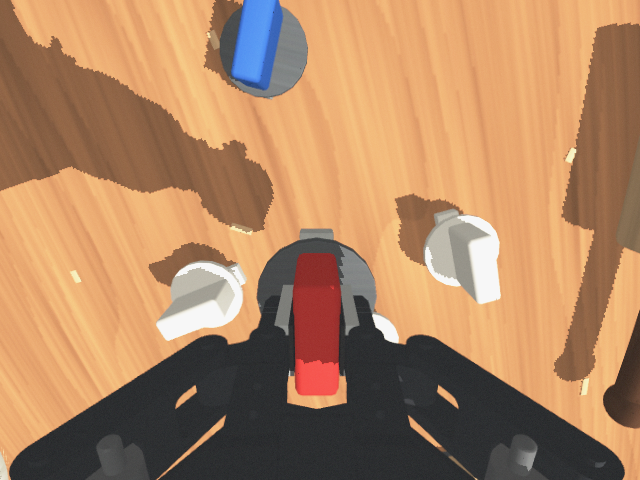

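The red stop is held upright, with its grip at (317,320) between the pads and its foot showing at (317,235). I'll carry it over the bed while turning it.

```bash
python3 -m creep '0 0 -5 -.020 .006 0 255; 0 0 -15 -.065 .019 0 255; 0 0 -25 -.115 .033 0 255; 0 0 -35 -.165 .048 0 255; 0 0 -45 -.215 .062 0 255; 0 0 -55 -.262 .076 0 255; 0 0 -65 -.300 .087 0 255; 0 0 -72 -.322 .093 0 255'; python3 -m creep '0 0 -8 0 0 0 255; 0 0 -16 0 0 0 255; 0 0 -19.7 0 0 0 255; 0 0 -19.7 0 0 0 255; 0 0 -19.7 0 0 0 255'
cat > look.py <<'E'
from m import *
import sys
tag=sys.argv[1]
from scipy.spatial.transform import Rotation as Ro
for n in('scene','side','wrist'):
    f=grab(n,tag+n[:2]);P=world(f);h=cv2.cvtColor(f['img'],cv2.COLOR_RGB2HSV).astype(int);H,S,V=[h[...,i] for i in range(3)];z=P[...,2]
    g=np.hypot(P[...,0]-556,P[...,1]+198)<60
    rd=big(((H<6)|(H>174))&(S>150)&(V>40)&(z>30)&g); rep(n+' red',P[rd]); t=np.nanpercentile(z[rd],97); rep(' top',P[rd&(z>t-5)])
s=r.sense();print(s['clock'],s['eef_pos'],s['tcp_rot'],s['contact_force'],s['opening'],s['qpos'].round(2))
M=Ro.from_euler('xyz',s['tcp_rot']).as_matrix(); print('shift to bed',(M.T@(np.array([556.2,-197.6,46])-s['eef_pos'])).round(1),'closing yaw',np.degrees(np.arctan2(M[1,1],M[0,1])))
E
python3 look.py a
```

```text
clock: 4.08
eef_pos: [554.7, -199.6, 134.5]
tcp_rot: [-3.141, -0.002, 2.555]
contact_force: [-0.4, 0.3, -3.1]
opening: 0.199
grasp_force: 59.2
clock: 4.7
eef_pos: [555.4, -197.7, 135.4]
tcp_rot: [3.141, -0.001, 2.894]
contact_force: [-0.4, 0.2, -3.6]
opening: 0.199
grasp_force: 59.2
scene red 289 med [ 569.7 -193.3  149.3] rectc [ 558.1 -195. ] [22.6 50. ] long-axis deg 154.8 z [129.2 167.2]
 top 66 med [ 570.6 -195.3  165.7] rectc [ 558.2 -195.1] [21.8 47.4] long-axis deg 153.1 z [162.3 167.8]
side red 338 med [ 542.5 -188.4  148.4] rectc [ 553.7 -187.5] [45.2 45.5] long-axis deg 26.2 z [128. 168.]
 top 69 med [ 544.  -189.7  166. ] rectc [ 553.9 -186.5] [43.7 44.2] long-axis deg 26.2 z [162.5 181.9]
wrist red 6216 med [ 546.8 -196.8  167.4] rectc [ 555.9 -198.4] [17.9 50.2] long-axis deg 166.0 z [135.6 168.8]
 top 4993 med [ 552.5 -197.8  167.6] rectc [ 556.  -198.5] [17.9 49.9] long-axis deg 165.9 z [165.  168.8]
4.85 [ 555.71940619 -197.80612863  135.99871075] [ 3.14155860e+00 -4.13258980e-04  2.89481458e+00] [-0.55125826 -0.02006455 -3.68714637] 0.20334474800303315 [-0.34  0.41  1.79 -0.    0.94 -1.67]
shift to bed [-0.5  0.3 90. ] closing yaw 75.86065733385063
```

View pics/awr.png

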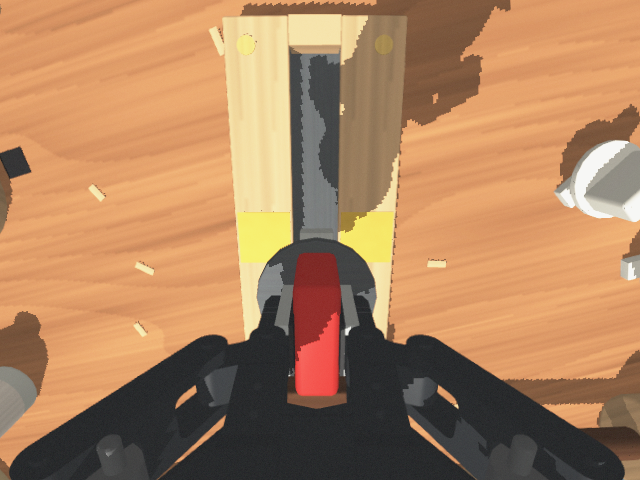

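The wrist view shows the foot lined up over the slot: slot edges at columns 291 and 340, foot at column 317. The yellow band is at rows 212-262. I'll check the band's centre from here before lowering.

```bash
python3 - <<'E'
from m import *
P=world(load('awr'))
for u in(265,360): print(u,P[[214,260],u].round(1).tolist())
print('slot edges',[P[v,u].round(1).tolist() for v in(120,) for u in(286,344)],'outer',[P[120,u].round(1).tolist() for u in(235,398)])
a=np.radians(-14.1); c=np.array([556.2,-197.6]);ux=np.array([np.cos(a),np.sin(a)])
for u in(265,360): print([((P[v,u,:2]-c)@ux).round(1) for v in(214,260)])
for u in(235,286,344,398): print(u,((P[120,u,:2]-c)@[-ux[1],ux[0]]).round(1))
E
```

```text
265 [[528.1, -231.0, 32.5], [563.2, -241.5, 32.9]]
360 [[545.3, -162.3, 33.0], [542.7, -173.6, 127.0]]
slot edges [[467.8, -197.8, 34.1], [477.5, -159.1, 32.6]] outer [[459.0, -232.0, 32.9], [486.5, -122.8, 33.0]]
[np.float64(-19.1), np.float64(17.5)]
[np.float64(-19.1), np.float64(-19.0)]
235 -57.1
286 -21.7
344 18.2
398 55.5
```

```bash
python3 -m creep '0 0 0 0 0 .02 255; 0 0 0 0 0 .05 255; 0 0 0 0 0 .07 255; 0 0 0 0 0 .082 255; 0 0 0 0 0 .082 255; 0 0 0 0 0 .082 255'; python3 -m creep '0 0 0 0 0 .003 255; 0 0 0 0 0 .006 255; 0 0 0 0 0 .006 255; 0 0 0 0 0 .006 255'; python3 look.py b
```

```text
clock: 5.6
eef_pos: [556.5, -198.1, 55.0]
tcp_rot: [-3.141, 0.001, 2.895]
contact_force: [0.3, 0.5, -2.2]
opening: 0.202
grasp_force: 59.2
clock: 6.1
eef_pos: [555.9, -197.9, 48.3]
tcp_rot: [-3.142, 0.0, 2.895]
contact_force: [-0.4, 0.5, -4.1]
opening: 0.201
grasp_force: 59.2
scene red 160 med [ 575.1 -195.3   62.9] rectc [ 569.8 -202.3] [22.8 28.2] long-axis deg 72.8 z [41.2 80.9]
 top 44 med [ 573.8 -197.9   79.5] rectc [ 573.1 -201.5] [14.5 19.2] long-axis deg 67.8 z [76.  81.1]
side red 293 med [ 542.6 -188.3   61.5] rectc [ 553.2 -187.6] [46.  46.6] long-axis deg 26.0 z [41.5 80.4]
 top 60 med [ 542.2 -190.2   78.8] rectc [ 553.  -184.3] [39.7 44.2] long-axis deg 26.1 z [75.5 93.2]
wrist red 6197 med [ 546.9 -197.    79.9] rectc [ 556.3 -198.6] [17.9 50.3] long-axis deg 166.1 z [48.1 81.3]
 top 4972 med [ 552.8 -198.    80.1] rectc [ 556.3 -198.8] [17.8 50. ] long-axis deg 165.3 z [77.5 81.4]
6.25 [ 555.90630395 -197.88030959   48.3592556 ] [-3.14159176e+00  1.00274318e-04  2.89552896e+00] [-0.12553546 -0.13190972 -3.50054903] 0.20484383906814788 [-0.34  0.53  1.84  0.    0.78 -1.67]
shift to bed [-0.2  0.3  2.4] closing yaw 75.9015886520902
```

```bash
python3 -m creep '0 0 0 0 0 .001 255; 0 0 0 0 0 .0015 255; 0 0 0 0 0 .0015 255; 0 0 0 0 0 .0015 255'; python3 -m creep '0 0 0 0 0 .001 255; 0 0 0 0 0 .001 255; 0 0 0 0 0 .001 255'
```

```text
clock: 6.75
eef_pos: [555.9, -198.0, 47.2]
tcp_rot: [-3.142, 0.0, 2.895]
contact_force: [-2.7, -1.1, 5.9]
opening: 0.198
grasp_force: 60.5
clock: 7.12
eef_pos: [556.0, -198.0, 47.1]
tcp_rot: [-3.142, 0.0, 2.895]
contact_force: [-6.4, 0.6, 16.9]
opening: 0.202
grasp_force: 62.3
```

Contact at TCP z = 47 with about 20 N means the flange is seated. I'll relieve 1 mm and twist.

```bash
python3 -m creep '0 0 0 0 0 -.001 255; 0 0 8 0 0 -.001 255; 0 0 18 0 0 -.001 255; 0 0 28 0 0 -.001 255; 0 0 38 0 0 -.001 255; 0 0 45 0 0 -.001 255; 0 0 45 0 0 -.001 255'; python3 -m creep '0 0 8 0 0 0 255; 0 0 18 0 0 0 255; 0 0 28 0 0 0 255; 0 0 38 0 0 0 255; 0 0 45 0 0 0 255; 0 0 45 0 0 0 255; 0 0 45 0 0 0 255'; python3 look.py c
```

```text
clock: 8.0
eef_pos: [556.7, -198.1, 47.2]
tcp_rot: [3.14, 0.001, 2.111]
contact_force: [0.3, -0.1, 4.0]
opening: 0.199
grasp_force: 60.4
clock: 8.88
eef_pos: [556.6, -198.1, 47.2]
tcp_rot: [3.14, 0.0, 1.33]
contact_force: [0.8, 0.0, 5.4]
opening: 0.204
grasp_force: 60.5
scene red 202 med [ 559.9 -178.5   70.9] rectc [ 557.1 -198.7] [18.8 52. ] long-axis deg 77.2 z [42.9 80.5]
 top 84 med [ 556.3 -194.2   78.9] rectc [ 554.8 -198.6] [18.3 49.2] long-axis deg 66.0 z [76.4 92.3]
side red 252 med [ 558.4 -176.6   62. ] rectc [ 562.1 -187.9] [25.4 37.6] long-axis deg 127.5 z [40.7 79.1]
 top 67 med [ 559.7 -181.9   77.4] rectc [ 559.5 -190.5] [18.3 38.5] long-axis deg 81.2 z [74.2 79.4]
wrist red 6186 med [ 557.1 -190.4   78.7] rectc [ 555.4 -199.8] [17.9 50.3] long-axis deg 76.4 z [46.8 80.1]
 top 4956 med [ 556.1 -196.2   78.9] rectc [ 555.4 -199.9] [17.8 50.1] long-axis deg 76.3 z [76.4 80.1]
9.025 [ 556.56449733 -198.13106128   47.1815901 ] [3.14005503e+00 6.42237168e-05 1.32988315e+00] [ 0.61342517 -1.0351812   5.38680428] 0.20304368205629797 [-0.34  0.53  1.84  0.    0.77 -0.1 ]
shift to bed [ 0.4 -0.5  1.2] closing yaw -13.803302477953721
```

View pics/cwr.png

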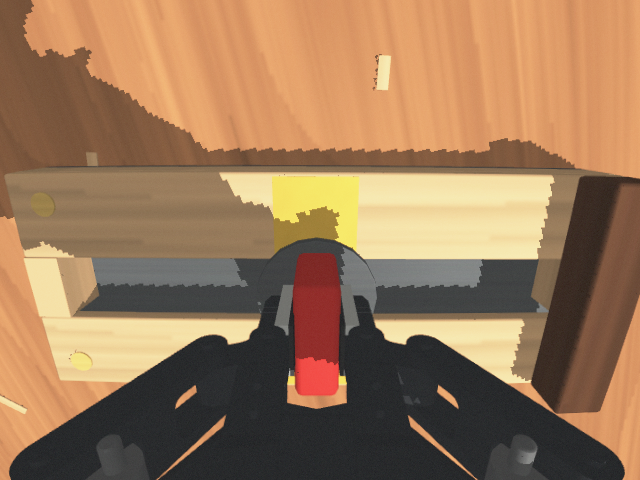

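The grip at (317,320) now lies crosswise over the yellow band, with the flange down on the bed. I'll open part way, then go straight up.

```bash
python3 -m creep '0 0 0 0 0 0 100; 0 0 0 0 0 0 100; 0 0 0 0 0 0 100; 0 0 0 0 0 0 100; 0 0 0 0 0 0 100'; python3 -m creep '0 0 0 0 0 -.01 100; 0 0 0 0 0 -.04 100; 0 0 0 0 0 -.08 100; 0 0 0 0 0 -.11 100; 0 0 0 0 0 -.12 100; 0 0 0 0 0 -.12 100; 0 0 0 0 0 -.12 100'; python3 look.py d
```

```text
clock: 9.65
eef_pos: [555.8, -197.9, 46.7]
tcp_rot: [-3.141, 0.0, 1.325]
contact_force: [-0.3, -0.5, -0.2]
opening: 0.609
grasp_force: 0.0
clock: 10.52
eef_pos: [555.1, -197.6, 165.5]
tcp_rot: [-3.14, -0.0, 1.325]
contact_force: [0.0, -0.5, 0.1]
opening: 0.61
grasp_force: 0.0
scene red 237 med [ 560.3 -180.5   69.9] rectc [ 556.4 -197.4] [16.8 50.1] long-axis deg 77.1 z [41.5 80.2]
 top 98 med [ 556.9 -195.    78.7] rectc [ 556.4 -198. ] [16.1 49. ] long-axis deg 75.9 z [75.7 80.5]
side red 472 med [ 551.6 -186.9   64.1] rectc [ 554.7 -197. ] [20.2 53.6] long-axis deg 74.9 z [41.5 79.1]
 top 129 med [ 554.4 -194.2   77.8] rectc [ 555.4 -197.3] [19.2 53.5] long-axis deg 77.6 z [74.4 79.6]
wrist red 1765 med [ 556.3 -195.    78.8] rectc [ 555.4 -199.6] [17.7 49.3] long-axis deg 76.5 z [51.2 80.4]
 top 1567 med [ 555.7 -198.    78.9] rectc [ 555.4 -199.7] [17.7 49.1] long-axis deg 76.5 z [76.4 80.4]
10.675 [ 555.23829215 -197.64201319  165.56201745] [-3.13954639e+00 -2.04971882e-04  1.32474895e+00] [-8.49979862e-01 -5.62917800e-01 -6.68445156e-04] 0.6104028297306004 [-0.34  0.37  1.77  0.    1.   -0.1 ]
shift to bed [  0.3   1.2 119.6] closing yaw -14.09745231171402
```

View pics/dsc.png

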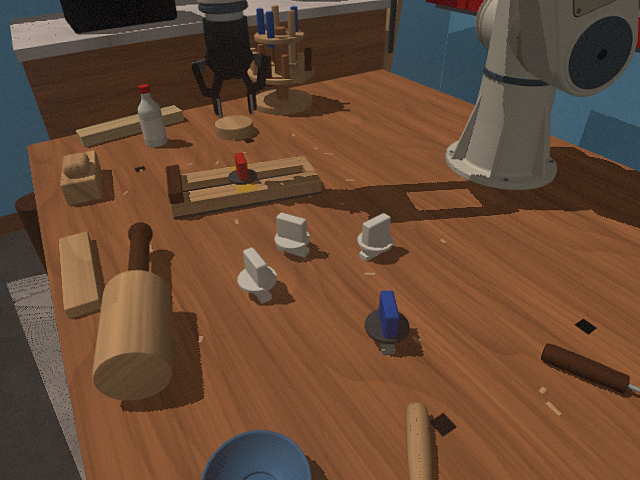

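The red stop stands seated at (241,172), crosswise on the band, with its top at z = 79 as expected. Blue is untouched at (388,318), and the gripper is clear.

```bash
python3 -c "
from rig import r
print(r.sign_off())"
```

```text
the job is handed in; nothing more can be done
None
```

The red stop is seated at the yellow band and locked crosswise under the slot's lips, the blue stop was left untouched, and the job was handed in at about 11 s; no verdict was returned.

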